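# Take the specimen head off a sliding microtome

## Robot

A 6-joint arm with a two-finger parallel gripper is mounted at the origin on the work surface. World frame = base frame: x ahead of the robot, y to its left, z up, the work surface at z = 0. Lengths are in m, angles in rad, forces in N, time in s.
With the tool pointing down it reaches from about 0.425 to 0.95 m from the base axis. Payload 3.5 kg.
Tool frame: the origin (TCP) lies midway between the tips of the shut fingers; the grasp point (between the pads) lies 19 mm behind it; z points along the fingers, y is the line along which they close (so a half turn about z gives the same grasp; the last joint's range is limited). The gripper opens to 85 mm and grips with 20 to 120 N. Pads are 22 mm wide; open, the fingers measure 114 mm over their backs; the gripper's body (76 mm by 85 mm) begins 54 mm behind the grasp point. The pads swing forward as they close: fully open they stand 13 mm farther back than shut.
Start: joints at [1.004, 0.286, 1.577, -0, 1.279, -0.15], TCP at [0.273, 0.617, 0.231] pointing down, gripper open.
Joint ranges: [-2.77, 2.77], [-0.9, 2.22], [0.21, 2.48], [-1.53, 4.67], [0.24, 2.81], [-2.84, 2.84]. Speed limits (rad/s): [2.79, 2.79, 3.14, 3.14, 3.14, 3.14].

## Interface

Orientations are given as a unit quaternion [x, y, z, w].
In Python, from plant import get_state, read_camera, ctrl gives the robot as it stands.
- The arm moves only by the shell command python3 -m crank 'ROWS' [FORCE]. ROWS is JSON, a list of rows, each a list of 3 entries, a list of its own where there are three numbers: the shift along the tool's x, y, z in mm, then the turn about the tool's z in degrees, then the closure in counts, from 0 (fully open) to 255 (shut). In form: [[[tx, ty, tz], yaw, claw], ...]. A call has 1 to 10 rows; each row is the pose to reach, as a shift and turn from the pose commanded when the call began, along the tool's axes at that moment; what a row does not reach only later rows make up. A row lasts 1/10 s, in which the tool goes at most 50 mm and 8.59 degrees, less where a joint would pass 70% of its speed; a pose out of reach is approached as far as the arm can. A call with a gripper value outside its range is refused whole. The fingers move at their own pace and stop on an object; FORCE is the grip in N (left out, the last holds). Time passes only in rows, so rows that repeat a pose let the fingers close. It gives the time, the measured TCP pose, the force, the opening and the grip force at its end, in the units of the state.
- get_state(): the state, without advancing time (a new reading comes with each control period).
- read_camera(name): name is "side" or "top" or "wrist"; returns a dict with "frame" (384x512x3 uint8, blue, green, red), "range_z" (384x512 float32, m along the optical axis (not along the pixel's ray), 0 where there is no reading), "vfov" (degrees; the focal length in pixels is half the picture's height over the tangent of half this angle, whatever the lens; pixels are square), "cx", "cy" (the principal point, pixels), "origin" and "orientation" of the camera in the world. Camera axes: x right, y down, z forward; pixel columns grow to the right and rows downward; lengths in m; the calibration is good to about 2 mm. A picture is of the moment at which its call begins.
- ctrl.sign_off(): hands the job in; it is judged then, once.
The state is a dict: "time": time; "qpos": joint angles; "dq": joint speeds; "joint_efforts": joint torques, N m; "eef_pos": TCP position; "tcp_rot": TCP orientation; "contact_force": force on the tool from outside, world axes, zero at the start; "wrist_torque": the same for the moment, N m; "opening": opening from 0.0 (shut) to 1.0 (fully open); "finger_force": force on a finger pad.
Only numpy, scipy, OpenCV 4.12 (cv2) and the standard library are available. Lean on these libraries where they do the work, as an engineer would, in place of code of your own. Each camera call takes 0.05 s, during which the arm holds its last target. There are 200 camera calls.

## Task

First slide the microtome's knife carriage all the way to its end stop, so the knife no longer hangs over the specimen head, and leave it there. Then swing the specimen head's red-tipped arm anticlockwise from the red mark to the green mark to free its bayonet, lift the head straight out and set it down gently (not dropped), standing upright on the floor of the black tray. Leave the yellow cassette in the tray, the bottle and the slide box where they are.

Things in the scene. Friction and masses are not known exactly. Their poses are not given: they have to be found in the camera images.
- microtome: White sliding microtome, fixed, 260 (x) x 340 (y) mm. Origin: on the table directly under the axis of the bayonet socket; z up, +y the way the knife carriage slides to its end stop, +x from the slide towards the socket. Flat top 100 mm above the table, reaching x -130..130, y -125..215 mm. The slide's rails run along y at x = -75 mm, 15 mm high.
- socket (a point): Centre of the top of the dark square bayonet socket on the microtome, 74 x 74 mm, 18 mm high (top 118 mm above the table); its floor is the machine's flat top. Its slots run along the microtome's y. Only with the arm at the green mark (within about 6 deg) do the lugs pass the slots; 1.5 mm side play; the head is free once raised 20 mm.
- green_mark (a point): Flat green mark on the machine's top, 82 mm from the socket axis along the microtome's +x: the arm points over it when released. A stop ends the anticlockwise turn within about 5 deg of it.
- red_mark (a point): Flat red mark on the machine's top, 82 mm from the socket axis, 66 deg clockwise (from above) of the green one: the arm points near it when locked.
- carriage (a joint): Knife carriage on the slide, m: moves along the microtome's +y; 0 is one end, 0.165 the end stop (parked). Starts between 0 and 0.05. Stays where it is left; about 2 N of friction plus 6 N per m/s; 0.8 kg. At joint value q its knob and beam lie at microtome y = q - 0.020 m.
- knife (a point): Point on the underside of the carriage's knife beam that passes over the socket axis. The beam, 26 mm wide (y), runs along the microtome's x from the carriage to 80 mm beyond the socket axis, about 190 to 208 mm above the table; the blade hangs to about 180 mm.
- push_knob (a point): Middle of the black upright knob on top of the carriage, 230 mm above the table: a cylinder 24 mm across standing from 208 to 250 mm above the table, at microtome x = -75 mm. It can be pushed from the side.
- specimen_head: Loose specimen head, 0.3 to 0.5 kg, held by a bayonet. Origin: centre of its flat underside (100 mm above the table while seated); z up, +x along its arm. Stem 33 mm across with two lugs, 10 mm wide, 50 mm over both, along y; disc 60 mm across at height 21-27 mm; black jaw block 42 (x) x 34 (y) mm at 27-65 mm, gripped across y; on it a green cassette with white block, top at 75 mm.
- lever_end (a point): Centre of the red end knob of the head's arm: upright cylinder 20 mm across and high, 85 mm from the head's axis, 33 mm above its underside. The arm is a steel rod 10 mm thick at that height, from jaw block to knob. It starts 58 to 69 deg clockwise of the green mark; it turns against friction only, stays where it is left, and can be pushed from the side.
- jaw (a point): Point on the axis of the specimen head inside the jaw block, 48 mm above its underside, a good height for the grip centre (fingertips must stay above the disc, whose top is 27 mm above the underside).
- tray: Black open tray, fixed, 200 (x) x 150 (y) mm outside, walls 4 mm thick and 35 mm high, inner floor 5 mm above the table. Origin: under its centre, on the table; z up. Its +x half is empty.
- cassette: Yellow cassette with a white block, 28 x 40 x 12 mm, loose, lying in the -x end of the tray. Origin: centre of its underside. To be left alone.
- bottle: Amber bottle with blue cap, 56 mm across, 130 mm high, loose, beyond the tray. Origin: centre of its underside. To be left alone.
- slide_box: Blue slide box with white lid, 40 x 92 x 37 mm, loose, beyond the tray. Origin: centre of its underside. To be left alone.
Mind the look-alikes: they are no part of the job. What is shaped like the specimen_head but purple or turquoise is not meant.

How it is judged:
By the outcome, as a careful person would: the job done as asked, in the order asked, and still so for the second after the job is handed in, with the robot touching nothing.
It also fails if it takes over 72 s, if anything falls off the work surface, if the arm or the gripper's body presses on something with over 40 N, if the wrist force passes 120 N, or if a joint passes its speed limit or range.

## Working session

There is one attempt and no reset: what is moved stays moved. The work goes in short steps, Python scripts to look and compute and a shell command to move; the robot and the scene stay as the last step left them, time stands still between calls to the robot, and variables do not carry over. Pictures are saved under pics/ and viewed, at most 10 in all, crops included, and the job is handed in when it is done.

```bash
mkdir -p pics; ls; python3 - <<'E'
from plant import get_state, read_camera
import cv2,pickle
s=get_state();print(s)
for n in("top","side"):
    d=read_camera(n);pickle.dump(d,open(f"pics/{n}0.pkl","wb"));cv2.imwrite(f"pics/{n}0.png",d["frame"])
    print(n,d["vfov"],d["cx"],d["cy"],d["origin"],d["orientation"])
E
```

```text
pics
{'time': 0.0, 'qpos': array([ 1.00399512e+00,  2.87194007e-01,  1.57819249e+00,  2.18898070e-05,
        1.27860412e+00, -1.49961911e-01]), 'dq': array([ 8.53930300e-04,  8.39585824e-04, -4.87995832e-04,  7.07738459e-04,
       -1.21453829e-03, -8.02230075e-05]), 'joint_efforts': array([-1.40007742e-03, -4.05997717e+01, -2.92616451e+01, -1.66140385e-04,
        5.87533388e-03,  3.96853281e-06]), 'eef_pos': array([0.27287284, 0.61665981, 0.2299199 ]), 'tcp_rot': array([ 2.06916954e-01,  9.78357775e-01, -1.11913266e-03, -4.30366149e-04]), 'contact_force': array([ 0.82050979, -0.3721523 , -0.33602983]), 'wrist_torque': array([-0.03466573,  0.04889744,  0.03736379]), 'finger_force': 0.0, 'opening': 1.000472931813767}
top 52.9681570971643 259.6260010564687 191.35981563297986 [ 0.30813689 -0.14418258  1.03435313] [ 0.73983849 -0.66507797  0.06640885 -0.0768125 ]
side 55.511827977053215 251.69303647295453 193.66399913301274 [ 0.11300498 -0.57992314  0.78210314] [ 0.86438827 -0.34339471  0.12584918 -0.34507243]
```

View pics/top0.png

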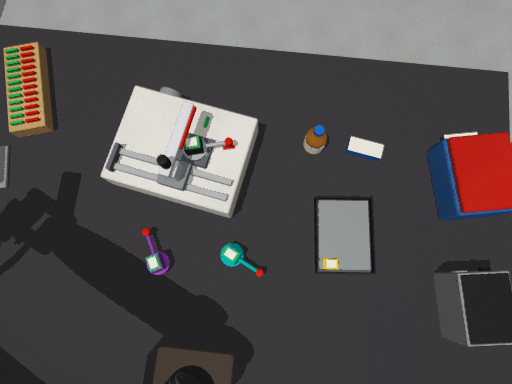

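View pics/side0.png

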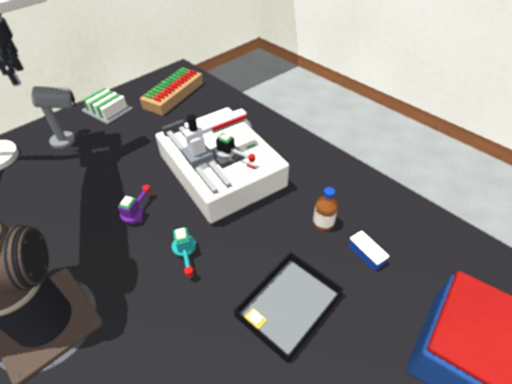

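The top view shows the microtome with the black jaw and green cassette at (194,145), its red knob at (229,143), the push knob at (164,161), the green mark at (207,123), and the end-stop bracket at (112,157). The tray is at (344,235), with the yellow cassette at (331,264).

There are three candidate heads: purple (157,262), turquoise (232,255), and the black-jawed one in the socket at (194,145). The one in the socket is meant. The crop below confirms it while I measure.

```bash
cat > h.py <<'E'
import numpy as np,cv2,pickle
from scipy.spatial.transform import Rotation as R
def geom(d):
    f=d["frame"].shape[0]/2/np.tan(np.radians(d["vfov"]/2)); return f,R.from_quat(d["orientation"]).as_matrix(),np.array(d["origin"])
def ray(d,px,z):
    f,M,o=geom(d);px=np.atleast_2d(px).astype(float)
    v=np.c_[(px[:,0]-d["cx"])/f,(px[:,1]-d["cy"])/f,np.ones(len(px))]@M.T
    return o+v*((z-o[2])/v[:,2])[:,None]
def cloud(d):
    f,M,o=geom(d);h,w=d["range_z"].shape;u,v=np.meshgrid(np.arange(w),np.arange(h));r=d["range_z"]
    return np.stack([(u-d["cx"])/f*r,(v-d["cy"])/f*r,r],-1)@M.T+o
def blobs(m,amin=6):
    n,l,s,c=cv2.connectedComponentsWithStats(m.astype(np.uint8))
    return [(c[i],s[i,4]) for i in range(1,n) if s[i,4]>=amin]
def hsv(d): return cv2.cvtColor(d["frame"],cv2.COLOR_BGR2HSV).astype(int)
def red(H): return ((H[...,0]<8)|(H[...,0]>172))&(H[...,1]>150)&(H[...,2]>90)
def green(H): return (abs(H[...,0]-65)<20)&(H[...,1]>120)&(H[...,2]>50)
E
python3 - <<'E'
from h import *
d=pickle.load(open("pics/top0.pkl","rb"));P=cloud(d);H=hsv(d)
cv2.imwrite("pics/crop.png",cv2.resize(d["frame"][80:220,95:265],None,fx=4,fy=4,interpolation=cv2.INTER_CUBIC))
def rect(z0,z1,roi):
    m=np.zeros(P.shape[:2],bool);x0,x1,y0,y1=roi;m[y0:y1,x0:x1]=1
    m&=(P[...,2]>z0)&(P[...,2]<z1)
    q=P[m][:,:2]; r=cv2.minAreaRect((q*1000).astype(np.float32));print(len(q),r,cv2.boxPoints(r).round(0).tolist())
rect(.092,.108,(95,265,80,220)); rect(.027,.042,(305,385,190,280))
W=np.zeros(H.shape[:2],bool);W[80:220,95:265]=1
for n,f in(("red",red),("green",green)):
    for c,a in blobs(f(H)&W,3): print(n,c.round(1),a,[ray(d,c,z)[0].round(4).tolist() for z in(.1,.133,.175)],P[int(c[1]),int(c[0])].round(3))
print("yellow",[(c,a,ray(d,c,.017)[0].round(3)) for c,a in blobs((abs(H[...,0]-27)<6)&(H[...,1]>150)&(H[...,2]>120),10)])
m=W&(P[...,2]>.235)&(P[...,2]<.265);print("knob top",m.sum(),P[m].mean(0))
E
```

```text
9002 ((592.786865234375, 94.73948669433594), (339.6237487792969, 260.101318359375), 79.77957916259766) [[435.0, -49.0], [691.0, -95.0], [751.0, 239.0], [495.0, 285.0]]
547 ((423.8165283203125, -349.45477294921875), (200.26611328125, 151.0236358642578), 5.208244323730469) [[317.0, -283.0], [331.0, -434.0], [530.0, -416.0], [517.0, -265.0]]
red [187.3 127.5] 138 [[0.6461, 0.0823, 0.1], [0.6342, 0.0743, 0.133], [0.619, 0.0641, 0.175]] [0.608 0.057 0.209]
red [228.3 143.6] 86 [[0.6142, -0.0277, 0.1], [0.6034, -0.0318, 0.133], [0.5896, -0.037, 0.175]] [ 0.601 -0.032  0.146]
green [206.4 121.5] 33 [[0.6675, 0.0358, 0.1], [0.6548, 0.0295, 0.133], [0.6387, 0.0214, 0.175]] [0.668 0.037 0.102]
green [193.6 144.4] 73 [[0.6027, 0.0598, 0.1], [0.5923, 0.0526, 0.133], [0.5791, 0.0435, 0.175]] [0.58  0.045 0.173]
yellow [(array([328.85294118, 263.04411765]), np.int32(68), array([ 0.347, -0.317,  0.017]))]
knob top 113 [0.51432217 0.08844272 0.24808448]
```

View pics/crop.png

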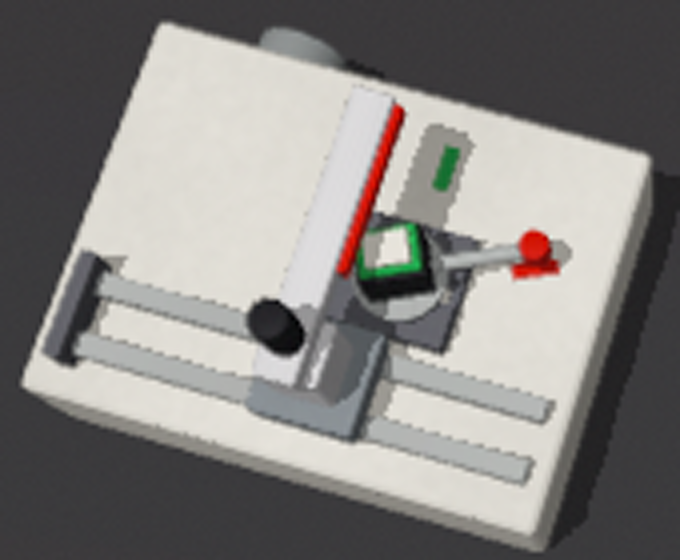

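The crop confirms it: black jaw block, green cassette with white block, steel arm to the red knob, seated in the socket. The knife beam sits just beside it.

The measured microtome frame has its origin at (0.585, 0.050), with +y at 79.8° and q≈0.045. Next I compute the move to the knob.

```bash
cat >> h.py <<'E'
O=np.array([.5848,.0504]);A=np.radians(79.8)   # microtome frame
X=np.array([np.sin(A),-np.cos(A)]);Y=np.array([np.cos(A),np.sin(A)])
def mt(x,y): return O+X*x+Y*y
def go(xy,z,ydeg=None):
    from plant import get_state
    s=get_state();M=R.from_quat(s["tcp_rot"]).as_matrix()
    v=(np.array([*xy,z])-s["eef_pos"])*1000
    a=np.degrees(np.arctan2(M[1,1],M[0,1]))
    w=0 if ydeg is None else -((ydeg-a+90)%180-90)
    print("shift mm",(M.T@v).round(1),"yaw",round(w,1),"ang_y",round(a,1),"pos",s["eef_pos"].round(4),"t",round(s["time"],2))
E
python3 -c "
from h import *
go(mt(-.075,.025),.29,79.8)"
```

```text
shift mm [-435.7 -385.1  -59.3] yaw -13.7 ang_y 66.1 pos [0.2729 0.6167 0.2301] t 0.1
```

```bash
python3 -m crank '[[[0,0,-60],0,0],[[-435,-385,-60],-13.7,0],[[-435,-385,-60],-13.7,0],[[-435,-385,-60],-13.7,0],[[-435,-385,-60],-13.7,0],[[-435,-385,-60],-13.7,0],[[-435,-385,-60],-13.7,0],[[-435,-385,-60],-13.7,0],[[-435,-385,-60],-13.7,0],[[-435,-385,-60],-13.7,0]]' 25; python3 -c "
from h import *
go(mt(-.075,.025),.29,79.8)"
```

```text
time: 1.1
eef_pos: [0.4607, 0.2062, 0.2888]
tcp_rot: [0.089, 0.996, -0.0, -0.0]
contact_force: [0.9, 0.6, -0.2]
opening: 0.996
finger_force: 0.0
shift mm [ -74.7 -106.4   -1.2] yaw 0.0 ang_y 79.8 pos [0.4607 0.2062 0.2888] t 1.1
```

```bash
python3 -m crank '[[[-75,-107,0],0,0],[[-75,-107,0],0,0],[[-75,-107,0],0,0],[[-75,-107,0],0,0],[[-75,-107,0],0,0],[[-75,-107,0],0,0]]'; python3 - <<'E'
from h import *
from plant import read_camera
d=read_camera("wrist");cv2.imwrite("pics/w1.png",d["frame"]);go(mt(-.075,.025),.217,79.8)
P=cloud(d);m=(P[...,2]>.24)&(P[...,2]<.256);m&=d["range_z"]>0
for c,a in blobs(m,50):print(c,a,P[int(c[1]),int(c[0])])
print(mt(-.075,.025))
E
```

```text
time: 1.7
eef_pos: [0.515, 0.0904, 0.2887]
tcp_rot: [0.088, 0.996, 0.0, -0.0]
contact_force: [-0.5, 0.4, 0.2]
opening: 0.998
finger_force: 0.0
shift mm [-0.9 -2.3 71.8] yaw 0.1 ang_y 79.9 pos [0.5149 0.0907 0.2888] t 1.75
[258.03888889 204.11444444] 900 [0.51233232 0.09180709 0.25090512]
[0.51541245 0.08828625]
```

View pics/w1.png

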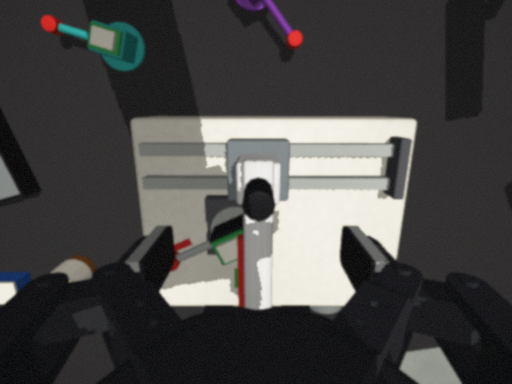

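The wrist view shows the knob at (258,204), centred between the fingers, and the end-stop bracket at (398,167), which lies toward tool +y. I'll descend and close on the knob.

```bash
python3 -m crank '[[[0,-2,40],0,0],[[0,-2,72],0,0],[[0,-2,72],0,0],[[0,-2,72],0,255],[[0,-2,72],0,255],[[0,-2,72],0,255],[[0,-2,72],0,255],[[0,-2,72],0,255],[[0,-2,72],0,255],[[0,-2,72],0,255]]' 25
```

```text
time: 2.75
eef_pos: [0.5161, 0.0879, 0.219]
tcp_rot: [0.089, 0.996, 0.001, 0.002]
contact_force: [-0.4, 2.6, 6.6]
opening: 0.273
finger_force: 24.9
```

```bash
python3 -m crank '[[[0,0,-3],0,255],[[0,10,-3],0,255],[[0,25,-3],0,255],[[0,40,-3],0,255],[[0,55,-3],0,255],[[0,70,-3],0,255],[[0,85,-3],0,255],[[0,95,-3],0,255],[[0,105,-3],0,255],[[0,110,-3],0,255]]'
```

```text
time: 3.75
eef_pos: [0.5354, 0.1954, 0.2191]
tcp_rot: [0.089, 0.996, -0.001, 0.001]
contact_force: [4.8, -3.7, -3.4]
opening: 0.272
finger_force: 26.3
```

```bash
python3 -m crank '[[[0,4,0],0,255],[[0,8,0],0,255],[[0,11,0],0,255],[[0,14,0],0,255],[[0,16,0],0,255],[[0,16,0],0,255]]'
```

```text
time: 4.35
eef_pos: [0.5376, 0.2075, 0.2191]
tcp_rot: [0.089, 0.996, -0.005, -0.0]
contact_force: [0.9, -12.4, -0.4]
opening: 0.277
finger_force: 27.3
```

```bash
python3 -m crank '[[[0,0,0],0,0],[[0,0,0],0,0],[[0,0,0],0,0],[[0,0,0],0,0],[[0,0,0],0,0],[[0,-4,-30],0,0],[[0,-4,-80],0,0],[[0,-4,-85],0,0]]'; python3 - <<'E'
from h import *
from plant import read_camera
d=read_camera("top");cv2.imwrite("pics/t2.png",cv2.resize(d["frame"][80:220,95:265],None,fx=4,fy=4,interpolation=cv2.INTER_CUBIC));P=cloud(d);H=hsv(d)
W=np.zeros(H.shape[:2],bool);W[80:220,95:265]=1
for n,f in(("red",red),("green",green)):
    for c,a in blobs(f(H)&W,3): print(n,c.round(1),a,[ray(d,c,z)[0].round(4).tolist() for z in(.1,.143,.175)],P[int(c[1]),int(c[0])].round(3))
for a in(-60,-69):
    b=A-np.pi/2+np.radians(a);p=O+.085*np.array([np.cos(b),np.sin(b)]);print(a,p)
E
```

```text
time: 5.15
eef_pos: [0.5394, 0.2084, 0.3131]
tcp_rot: [0.089, 0.996, 0.002, 0.006]
contact_force: [1.2, -0.3, 1.6]
opening: 1.004
finger_force: 0.0
red [138.7 113.9] 157 [[0.6698, 0.2127, 0.1], [0.6532, 0.1963, 0.143], [0.6408, 0.184, 0.175]] [0.63  0.174 0.207]
red [228.3 143.6] 79 [[0.6142, -0.0278, 0.1], [0.6001, -0.0331, 0.143], [0.5896, -0.0371, 0.175]] [ 0.601 -0.032  0.145]
green [206.3 121.4] 33 [[0.6676, 0.0361, 0.1], [0.651, 0.0278, 0.143], [0.6387, 0.0216, 0.175]] [0.668 0.037 0.102]
green [192.8 144.4] 75 [[0.6025, 0.0618, 0.1], [0.5889, 0.0524, 0.143], [0.5788, 0.0453, 0.175]] [0.58  0.047 0.175]
-60 [ 0.61359272 -0.02957487]
-69 [ 0.60072741 -0.03309442]
```

View pics/t2.png

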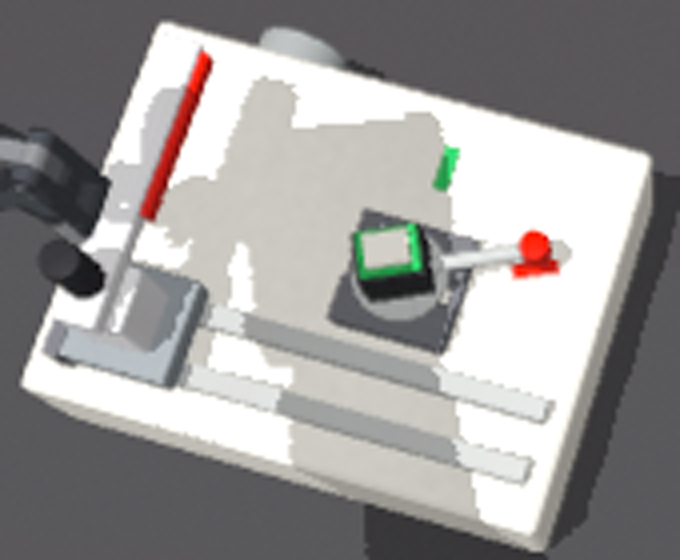

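The carriage is now against its bracket and the beam is clear. The arm is about 66° clockwise of green. My plan is to grip the jaw, turn it 66° anticlockwise, and lift with the same grasp.

```bash
python3 -c "
from h import *
from plant import get_state
go(O,.27,14);print(get_state()['qpos'])"
```

```text
shift mm [ -72.7 -147.5   41.4] yaw 65.8 ang_y 79.8 pos [0.5388 0.2083 0.3112] t 5.2
[ 1.93326183e-01  1.50041360e-02  1.73575919e+00  7.67060238e-05
  1.38048246e+00 -1.20010165e+00]
```

```bash
python3 -m crank '[[[0,-40,0],8,0],[[-73,-148,0],66,0],[[-73,-148,20],66,0],[[-73,-148,40],66,0],[[-73,-148,40],66,0],[[-73,-148,40],66,0],[[-73,-148,40],66,0],[[-73,-148,40],66,0],[[-73,-148,40],66,0],[[-73,-148,40],66,0]]'; python3 - <<'E'
from h import *
from plant import read_camera
d=read_camera("wrist");cv2.imwrite("pics/w2.png",d["frame"]);P=cloud(d);H=hsv(d);ok=d["range_z"]>0
m=ok&(abs(P[...,2]-.175)<.004)&(np.hypot(P[...,0]-O[0],P[...,1]-O[1])<.04)
print("cass",m.sum(),P[m].mean(0),cv2.minAreaRect((P[m][:,:2]*1000).astype(np.float32)))
m=ok&red(H)&(abs(P[...,2]-.143)<.003)&(np.hypot(P[...,0]-O[0],P[...,1]-O[1])<.12)
print("knob",m.sum(),P[m].mean(0))
v=P[m].mean(0)[:2]-O;print("arm ang world",np.degrees(np.arctan2(v[1],v[0])),np.hypot(*v))
go(O,.135,14)
E
```

```text
time: 6.2
eef_pos: [0.582, 0.0493, 0.2641]
tcp_rot: [0.616, 0.788, -0.0, -0.001]
contact_force: [0.1, 1.0, 0.4]
opening: 1.002
finger_force: 0.0
cass 717 [0.58368138 0.05213788 0.1746975 ] ((584.48193359375, 51.8287353515625), (24.009878158569336, 35.59421920776367), 13.421995162963867)
knob 193 [ 0.60583599 -0.02811503  0.1424816 ]
arm ang world -75.00139496086342 0.08128420915508357
shift mm [  0.4   3.1 129.3] yaw -0.0 ang_y 14.0 pos [0.5821 0.0493 0.2643] t 6.25
```

View pics/w2.png

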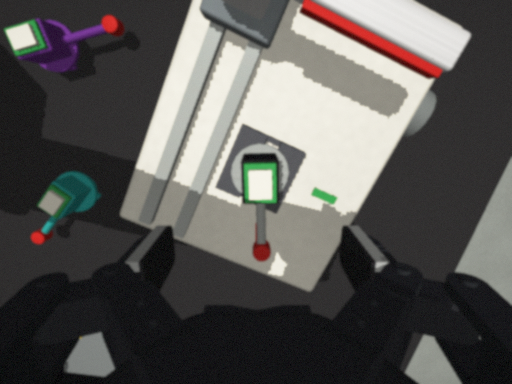

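The wrist view shows the jaw at (261,183), aligned with the fingers. Its arm runs to the red knob at (261,251), and the green mark is at (324,196). I'll descend and grip.

```bash
python3 -m crank '[[[0,3,45],0,0],[[0,3,90],0,0],[[0,3,120],0,0],[[0,3,129],0,0],[[0,3,129],0,0],[[0,3,129],0,255],[[0,3,129],0,255],[[0,3,129],0,255],[[0,3,129],0,255],[[0,3,129],0,255]]' 70; python3 -m crank '[[[0,0,0],0,255],[[0,0,0],0,255],[[0,0,0],0,255]]'
```

```text
time: 7.25
eef_pos: [0.5862, 0.0498, 0.138]
tcp_rot: [0.617, 0.787, 0.001, 0.001]
contact_force: [-1.6, 0.5, 5.6]
opening: 0.387
finger_force: 71.5
time: 7.55
eef_pos: [0.5862, 0.0498, 0.138]
tcp_rot: [0.617, 0.787, 0.001, 0.001]
contact_force: [-1.4, -0.2, 5.8]
opening: 0.384
finger_force: 71.5
```

```bash
python3 -m crank '[[[0,0,-2],-3,255],[[0,0,-2],-9,255],[[0,0,-2],-15,255],[[0,0,-2],-21,255],[[0,0,-2],-27,255],[[0,0,-2],-33,255],[[0,0,-2],-39,255],[[0,0,-2],-45,255],[[0,0,-2],-51,255],[[0,0,-2],-57,255]]'; python3 - <<'E'
from h import *
from plant import get_state
go(O,.135,80);print(get_state()["wrist_torque"])
E
```

```text
time: 8.55
eef_pos: [0.5859, 0.0496, 0.1381]
tcp_rot: [0.165, 0.986, 0.0, 0.001]
contact_force: [1.3, 0.3, -0.7]
opening: 0.386
finger_force: 70.6
shift mm [1.3 0.4 3.1] yaw -9.0 ang_y 71.0 pos [0.5859 0.0496 0.1381] t 8.55
[ 0.05255312 -0.35510829 -0.04260458]
```

```bash
python3 -m crank '[[[0,0,0],-4,255],[[0,0,0],-7,255],[[0,0,0],-9,255],[[0,0,0],-9,255]]'; python3 - <<'E'
from h import *
from plant import read_camera,get_state
print(get_state()["wrist_torque"])
for n in("wrist","side"):
    d=read_camera(n);P=cloud(d);H=hsv(d);ok=d["range_z"]>0
    m=ok&red(H)&(abs(P[...,2]-.135)<.012)&(np.hypot(P[...,0]-O[0],P[...,1]-O[1])<.12)
    if m.sum():
        v=P[m].mean(0)[:2]-np.array([.585,.0505]);print(n,m.sum(),P[m].mean(0),"ang from green",np.degrees(np.arctan2(v[1],v[0]))-np.degrees(A)+90,np.hypot(*v))
E
```

```text
time: 8.95
eef_pos: [0.5858, 0.05, 0.1381]
tcp_rot: [0.089, 0.996, 0.0, 0.001]
contact_force: [1.4, -0.1, -1.0]
opening: 0.383
finger_force: 70.6
[ 0.12671879 -0.3971896  -0.03496371]
side 17 [0.66289025 0.03048032 0.14013949] ang from green -4.214398441487575 0.0804218785527326
```

```bash
python3 -m crank '[[[0,0,0],-2,255],[[0,0,0],-2,255],[[0,0,-3],-2,255],[[0,0,-6],-2,255],[[0,0,-8],-2,255]]'; python3 -c "
from plant import get_state
print(get_state()['wrist_torque'])"
```

```text
time: 9.55
eef_pos: [0.5859, 0.0498, 0.1448]
tcp_rot: [0.072, 0.997, 0.0, 0.001]
contact_force: [5.6, 1.5, -7.8]
opening: 0.382
finger_force: 70.2
[ 0.08720918 -1.3660146  -0.14505816]
```

```bash
python3 -m crank '[[[0,0,-3],0,255],[[0,0,-6],0,255],[[0,0,-9],0,255],[[0,0,-12],0,255],[[0,0,-15],0,255],[[0,0,-20],0,255],[[0,0,-20],0,255]]'
```

```text
time: 10.25
eef_pos: [0.5855, 0.0495, 0.1672]
tcp_rot: [0.071, 0.997, -0.0, 0.0]
contact_force: [0.8, 0.4, -3.7]
opening: 0.387
finger_force: 71.0
```

It's free: the load is about 3.7 N. Next I lift and carry it to the empty +x half of the tray, with the arm along tray −y so it stays inside the walls.

```bash
python3 -m crank '[[[0,0,-30],0,255],[[0,0,-60],0,255],[[0,0,-90],0,255],[[0,0,-110],0,255],[[0,0,-110],0,255]]'; python3 -c "
from h import *
go((.4625,-.3118),.28,5.2)"
```

```text
time: 10.75
eef_pos: [0.587, 0.0496, 0.2807]
tcp_rot: [0.071, 0.997, -0.0, 0.004]
contact_force: [0.5, -0.1, -3.0]
opening: 0.385
finger_force: 71.0
shift mm [ 7.190e+01 -3.754e+02  1.000e-01] yaw 76.6 ang_y 81.8 pos [0.587  0.0496 0.2807] t 10.75
```

```bash
python3 -m crank '[[[5,-25,0],5,255],[[12,-60,0],13,255],[[20,-100,0],21,255],[[28,-145,0],29,255],[[36,-190,0],37,255],[[45,-235,0],45,255],[[54,-280,0],53,255],[[62,-325,0],61,255],[[68,-355,0],69,255],[[72,-375,0],76.6,255]]'; python3 -m crank '[[[0,0,0],0,255],[[0,0,0],0,255],[[0,0,0],0,255]]'; python3 - <<'E'
from h import *
from plant import read_camera,get_state
d=read_camera("top");cv2.imwrite("pics/t3.png",cv2.resize(d["frame"][100:300,200:400],None,fx=3,fy=3))
go((.4625,-.3118),.28,5.2)
E
```

```text
time: 11.75
eef_pos: [0.4588, -0.3129, 0.2739]
tcp_rot: [0.677, 0.736, -0.0, -0.002]
contact_force: [0.7, 0.0, -3.3]
opening: 0.384
finger_force: 71.0
time: 12.05
eef_pos: [0.4607, -0.31, 0.2751]
tcp_rot: [0.673, 0.739, 0.0, -0.001]
contact_force: [-0.7, -0.5, -3.3]
opening: 0.386
finger_force: 71.0
shift mm [-2.1  1.4 -4.6] yaw 0.2 ang_y 5.4 pos [ 0.4609 -0.3099  0.2754] t 12.1
```

View pics/t3.png

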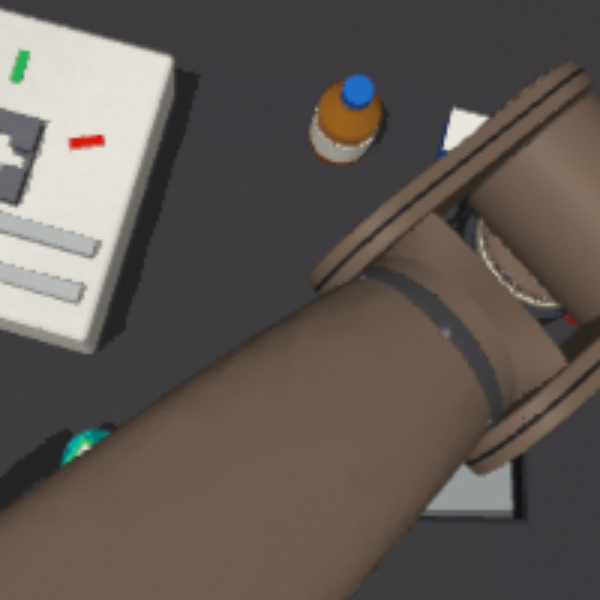

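The arm hides the head in the top view; the bottle and slide box haven't moved. I'll descend to just above the floor and check the position with the wrist camera.

```bash
python3 -m crank '[[[-2,1,30],0,255],[[-2,1,70],0,255],[[-2,1,110],0,255],[[-2,1,145],0,255],[[-2,1,175],0,255],[[-2,1,190],0,255],[[-2,1,200],0,255],[[-2,1,200],0,255]]'; python3 - <<'E'
from h import *
from plant import read_camera,get_state
d=read_camera("wrist");cv2.imwrite("pics/w4.png",d["frame"])
P=cloud(d);H=hsv(d);ok=d["range_z"]>0;t=get_state()["eef_pos"]
m=ok&red(H)&(np.hypot(P[...,0]-t[0],P[...,1]-t[1])<.13);print(m.sum(),np.percentile(P[m],[5,50,95],axis=0) if m.sum() else 0)
go((.4625,-.3118),.043,5.2)
E
```

```text
time: 12.9
eef_pos: [0.4619, -0.3124, 0.0755]
tcp_rot: [0.674, 0.739, 0.0, -0.001]
contact_force: [0.5, -0.2, -2.5]
opening: 0.385
finger_force: 71.0
0 0
shift mm [ 1.4  0.1 33.8] yaw 0.1 ang_y 5.3 pos [ 0.4625 -0.3132  0.0768] t 12.95
```

View pics/w4.png

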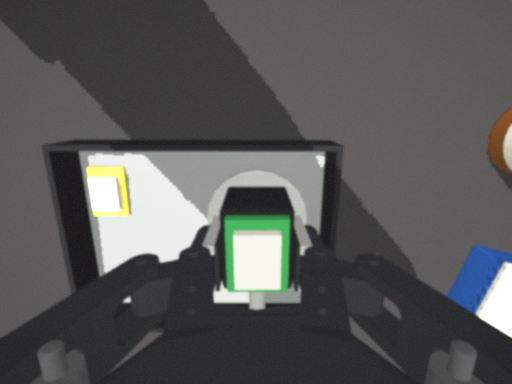

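The wrist view shows the head upright at (257,245), inside the right half of the tray, with the cassette at (108,190) untouched. Now a slow lowering until contact.

```bash
python3 -m crank '[[[0,0,10],0,255],[[0,0,18],0,255],[[0,0,24],0,255],[[0,0,28],0,255],[[0,0,30],0,255],[[0,0,31],0,255],[[0,0,32],0,255],[[0,0,32],0,255]]'
```

```text
time: 13.75
eef_pos: [0.4619, -0.3131, 0.0442]
tcp_rot: [0.674, 0.739, -0.0, 0.0]
contact_force: [0.0, -0.4, -3.0]
opening: 0.386
finger_force: 71.0
```

```bash
python3 -m crank '[[[0,0,0.5],0,255],[[0,0,1],0,255],[[0,0,1.5],0,255],[[0,0,2],0,255],[[0,0,2],0,255]]'
```

```text
time: 14.25
eef_pos: [0.4619, -0.3131, 0.0421]
tcp_rot: [0.674, 0.739, -0.0, 0.0]
contact_force: [0.9, -0.6, -3.0]
opening: 0.38
finger_force: 71.2
```

```bash
python3 -m crank '[[[0,0,0.5],0,255],[[0,0,1],0,255],[[0,0,1.5],0,255],[[0,0,1.5],0,255]]'; python3 -m crank '[[[0,0,0.5],0,255],[[0,0,1],0,255],[[0,0,1],0,255]]'
```

```text
time: 14.65
eef_pos: [0.462, -0.3132, 0.0421]
tcp_rot: [0.674, 0.739, -0.0, -0.0]
contact_force: [-3.4, 3.0, 6.9]
opening: 0.385
finger_force: 72.4
time: 14.95
eef_pos: [0.462, -0.3132, 0.042]
tcp_rot: [0.674, 0.739, -0.0, -0.001]
contact_force: [-5.8, 4.2, 11.8]
opening: 0.386
finger_force: 73.0
```

```bash
python3 -m crank '[[[0,0,-1.5],0,255],[[0,0,-1.5],0,130],[[0,0,-1.5],0,80],[[0,0,-1.5],0,60],[[0,0,-1.5],0,60],[[0,0,-20],0,60],[[0,0,-60],0,60],[[0,0,-110],0,60],[[0,0,-160],0,60],[[0,0,-200],0,60]]'; python3 -m crank '[[[0,50,0],0,0],[[0,100,-10],0,0],[[0,150,-10],0,0],[[0,200,-10],0,0],[[0,250,-10],0,0],[[0,250,-10],0,0]]'; python3 - <<'E'
from h import *
from plant import read_camera
d=read_camera("side");cv2.imwrite("pics/end.png",cv2.resize(d["frame"][80:370,100:420],None,fx=2,fy=2))
E
```

```text
time: 15.95
eef_pos: [0.4623, -0.3134, 0.2429]
tcp_rot: [0.674, 0.739, -0.0, 0.002]
contact_force: [0.8, 0.5, -0.2]
opening: 0.763
finger_force: 0.0
time: 16.55
eef_pos: [0.7148, -0.2883, 0.2444]
tcp_rot: [0.673, 0.74, 0.0, -0.002]
contact_force: [-1.0, 0.4, -0.6]
opening: 0.999
finger_force: 0.0
```

View pics/end.png

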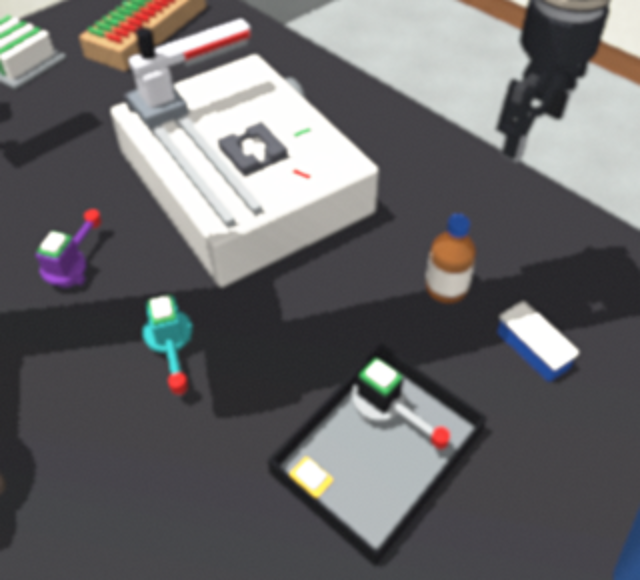

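The final side view shows the head upright in the tray at (378,388), with its arm inside the walls. The carriage is parked, the socket is empty, and the cassette, bottle and slide box are where they were.

```bash
python3 -c "
from plant import ctrl
print(ctrl.sign_off())"
```

```text
the job is handed in; nothing more can be done
None
```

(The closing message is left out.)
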